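# Put the spare D cell on charge in the fragrance lab

### The job

Take the large spare D cell from the storage rack and load it into the empty cradle of the charger: push the spring contact back with the cell's flat end while its button end is held up, then tip the button end down between the end ribs, so that the cell lies level and fully home on the cradle floor, and let go. Never press or push the charger hard - only a little more than the spring itself takes - and leave the other cells, the bottles, the jar and the beaker where they are.

Things in the scene. Friction and masses are not known exactly. Their poses are not given: they have to be found in the camera images.
- cell: The large D cell to load: white cylinder, steel ends, 33 mm in diameter, 61.5 mm long, 0.13 to 0.19 kg. Origin at its middle, on the axis; x runs along the axis to the button. Flat end at x = -30.75 mm, shoulder of the button end at +27.75, tip of the button (9.5 mm wide) at +30.75. It starts level in either groove of the rack, axis 26.5 mm above the table, button towards rack +x within 2 degrees.
- cell_button (a point): Tip of the cell's button, on the cell's axis.
- cell_flat (a point): Centre of the cell's flat end, on the cell's axis.
- rack: Grey storage rack, fixed, 110 x 150 mm, base 10 mm thick, two grooves along its x at y = +34 and -34 mm; one holds the D cell, the other a smaller C cell. The grooves' ribs (tops 16 mm above the table) lie under the cells' flanks, so fingers can come down beside the D cell to 12 mm above the table. Origin: middle of the underside.
- charger: White two-cradle charger, fixed, 188 x 156 mm, base top 10 mm above the table, origin on its underside, x towards its console (27 mm high, at x = 60 to 94 mm). The grey cradle at y = +37 mm is empty, the one at y = -37 mm holds a charging cell. Cradle: 40 mm wide, floor 14 mm above the table, low flank ribs 28 mm apart inside, 35 mm outside, tops 20 mm above the table.
- bay (a point): Nominal middle of a D cell seated in the empty cradle, 30.5 mm above the table; axes as the charger's (button belongs at +x, spring at -x). True in y and z. Along x it is only nominal: the empty cradle (ribs, plate, spring, stop) is clamped on a slot up to 11 mm to either side, by an amount that is not reported: find it by touch or sight. x offsets below are from the seated cell's real middle.
- bay_ribs (a point): Nominal place (true to 11 mm along x, as bay) of the fixed contact at the cradle's +x end: a brass plate at x = +30.75 mm that the button touches, between two upright end ribs 14 mm apart, faces at x = +28.75, tops 34 mm above the table. The shoulder of the cell must come down on the near side of the ribs, the button between them.
- bay_spring (a point): Nominal place (true to 11 mm along x) of the relaxed spring contact's tip: a brass dome (radius 12 mm) at x = -24.75 mm, 30.5 mm above the table, its plate 3 mm behind, 20 mm wide, top 40 mm above the table; it slides to -x. 2.1 N starts it, then 0.7 N per mm: 6.3 N with a cell seated (6 mm in), 14 N at the hard stop (17 mm). Housing behind it 40 mm high.
- small_cell: bystander: a C cell like the D cell but smaller, 26 mm in diameter and 50 mm long, in the rack's other groove; origin at its middle
- charging_cell: bystander: another D cell, already in the charger's other cradle; origin at its middle
- amber_bottle: bystander: amber glass bottle with a black cap, 42 mm across, 72 mm high; origin at the middle of its underside
- amber_flask: bystander: larger amber glass bottle with a black cap, 48 mm across, 105 mm high; origin at the middle of its underside
- white_bottle: bystander: white plastic bottle, 68 mm across, 165 mm high; origin at the middle of its underside
- beaker: bystander: clear glass beaker, 68 mm across, 85 mm high; origin at the middle of its underside
- cream_jar: bystander: low glass jar with a metal lid, 60 mm across, 40 mm high; origin at the middle of its underside
Mind the look-alikes: they are no part of the job. Leave any green or pink look-alike of the cell alone.

How it is judged (in metres and radians):
On the way:
1. the cell's flat end is down in the empty cradle with the button end held up (y of cell_flat in the frame of bay between -0.008 and 0.008 m and z of cell_flat in the frame of bay below 0.009 m and x of cell_flat in the frame of bay between -0.062 and -0.008 m and z of cell_button in the frame of bay between 0.008 and 0.06 m), for 0.1 s.
At the end, for the whole second after the job is handed in: The D cell lies in the empty cradle, button towards the end ribs: both ends within 2.5 mm of the seated height and within 3 mm of the cradle's middle line, the button at the contact plate (wherever within 11 mm of nominal the cradle is clamped), released and at rest (z of cell_button in the frame of bay between -0.0025 and 0.0025 m and z of cell_flat in the frame of bay between -0.0025 and 0.0025 m and y of cell_button in the frame of bay between -0.003 and 0.003 m and y of cell_flat in the frame of bay between -0.003 and 0.003 m and x of cell_button in the frame of bay between 0.0165 and 0.045 m and linear speed of cell below 0.01 m/s and angular speed of cell below 0.1 rad/s); the robot touches nothing.
It fails at once if the charger is loaded with more than 36 N (all contacts added), by the cell or by the robot (contact force between any of cell, the arm, the fingers and charger above 36 N).
It fails at once if the charging cell is moved by more than 8 mm (distance of charging_cell from where it was at the start of the episode above 0.008 m).
It fails at once if the C cell or another bystander is moved by more than 20 mm (distance of any of small_cell, amber_bottle, amber_flask, white_bottle, beaker, cream_jar from where it was at the start of the episode above 0.02 m).
It also fails if it takes over 61 s, if anything falls off the work surface, if the arm or the gripper's body presses on something with over 40 N, if the wrist force passes 120 N, or if a joint passes its speed limit or range.

### The arm

A 7-joint arm with a two-finger parallel gripper is mounted at the origin on the work surface. World frame = base frame: x ahead of the robot, y to its left, z up, the work surface at z = 0. Lengths are in mm, angles in rad, forces in N, time in s.
With the tool pointing down it reaches from about 400 to 875 mm from the base axis. Payload 4.4 kg.
Tool frame: the origin (TCP) lies midway between the tips of the shut fingers; the grasp point (between the pads) lies 19 mm behind it; x points along the fingers, y is the direction in which the jaws open and shut, and the axes are right-handed (so a half turn about x gives the same grasp; the last joint's range is limited). The gripper opens to 85 mm and grips with 20 to 120 N. Pads are 22 mm wide; open, the fingers measure 114 mm over their backs; the gripper's body (76 mm by 85 mm) begins 54 mm behind the grasp point. The pads swing forward as they close: fully open they stand 13 mm farther back than shut.
Start: joints at [1.089, 0.628, 0.038, 1.517, -0.027, 0.996, -0.02], TCP at [262.577, -594.618, 231.313] pointing down, gripper open.
Joint ranges: [-3.06, 3.06], [-0.37, 2.12], [-1.25, 1.32], [0.18, 2.47], [-1.1, 4.24], [0.23, 1.98], [-2.94, 2.94]. Speed limits (rad/s): [2.57, 2.57, 3.14, 3.14, 3.14, 3.14, 3.14].

### API

Orientations are given as [roll, pitch, yaw] about the fixed x, y, z axes, in that order (R = Rz(yaw) Ry(pitch) Rx(roll)).
In Python, from cell import ctrl gives the robot as it stands.
- The arm moves only by the tool arm_command, never from a script. Its argument "series" is a list of rows, each a list of 7 numbers: the opening, from 0 (shut) to 1 (fully open), then the shift along the world's x, y, z in cm, then the turn, a rotation vector about the world's x, y, z in degrees. In form: [[claw, x, y, z, rx, ry, rz], ...]. A call has 1 to 20 rows; each row shifts and turns the commanded pose from where the row before left it; what a row does not reach is not made up. A row lasts 1/12 s, in which the tool goes at most 41.7 mm and 7.16 degrees, less where a joint would pass 70% of its speed; a pose out of reach is approached as far as the arm can. A call with a gripper value outside its range is refused whole. The fingers move at their own pace and stop on an object; the grip force is fixed at half the most. Time passes only in rows, so rows that do not move let the fingers close. It gives the time, the measured TCP pose, the force and the opening at its end, in the units of the state.
- ctrl.read_state(): the state, without advancing time (a new reading comes with each control period).
- ctrl.get_image(name): name is "scene" or "top"; returns the picture (480x640x3 uint8, blue, green, red); there is no depth.
- ctrl.calibration(name): a dict with "fovy" (degrees; the focal length in pixels is half the picture's height over the tangent of half this angle, whatever the lens; pixels are square), "cx", "cy" (the principal point, pixels), "k1" (the pictures are not rectified: a ray, as slopes to the right and down, at radius r is drawn at 1 + k1 r^2 times it, then the intrinsics apply), "cam_to_world" (4x4, takes a point from camera to world coordinates). Camera axes: x right, y up, looking along -z (the intrinsics and any distortion apply to the point x, -y, -z); pixel columns grow to the right and rows downward; lengths in mm; the calibration is good to about 2 mm. A picture is of the moment at which its call begins. calibration takes no time and is no camera call.
- ctrl.finish_job(): hands the job in, once; it reports no verdict.
Trained networks look in the newest picture that a camera, given by its name, has taken for a name from the list of things; names that differ only in an ending like _2 or _b are one class to them, and where a whole thing is asked for, a point or a joint stands for the part that bears it (a point fixed in the world has none). Each returns a list of dicts, best first, with "conf" (0 to 1); they miss things now and then, are a little off and sometimes report something else, mostly with a low value. They report only what shows in the picture. A call takes as long as a camera call. They do not tell look-alikes from the thing itself.
- ctrl.spot_in(label, camera): "centre" ([x, y, z] in mm, in world coordinates, good to about 4 mm: the middle of the surface that is visible of it).
The state is a dict: "clock": time; "qpos": joint angles; "qd": joint speeds; "tau": joint torques, N m; "eef_pos": TCP position; "tool_rot": TCP orientation; "force": force on the tool from outside, world axes, zero at the start; "torque": the same for the moment, N m; "width": finger opening in mm.
Only numpy, scipy, OpenCV 4.12 (cv2) and the standard library are available. Lean on these libraries where they do the work, as an engineer would, in place of code of your own. Each camera call takes 0.05 s, during which the arm holds its last target.

## Working session

There is one attempt and no reset: what is moved stays moved. The work goes in short steps, Python scripts to look and compute and a tool call to move; the robot and the scene stay as the last step left them, time stands still between calls to the robot, and variables do not carry over. Pictures are saved under pics/ and viewed, and the job is handed in when it is done.

Besides the shell and the picture viewer there is one more tool, called after "Call:" as a command line: name --pt "numbers of a row" for each row, then --argument value for the rest. arm_command: Moves the arm, as the interface text tells. Its arguments: {"type":"object","properties":{"series":{"type":"array"}},"required":["series"]}

```bash
ls; mkdir -p pics; cat > h.py <<'E'
import numpy as np,cv2
from cell import ctrl
def save(cam,name):
    im=ctrl.get_image(cam); im=np.asarray(im); cv2.imwrite(f'pics/{name}.png',im); return im
def cal(cam):
    c=ctrl.calibration(cam); f=240/np.tan(np.radians(c['fovy'])/2); return c,f,np.array(c['cam_to_world'])
def proj(cam,P):
    c,f,T=cal(cam); P=np.atleast_2d(P); q=(np.linalg.inv(T)@np.c_[P,np.ones(len(P))].T).T
    u=q[:,0]/-q[:,2]; v=-q[:,1]/-q[:,2]; s=1+c['k1']*(u*u+v*v)
    return np.c_[c['cx']+f*u*s,c['cy']+f*v*s]
def unproj(cam,px,z):
    c,f,T=cal(cam); d=(np.array(px,float)-[c['cx'],c['cy']])/f; u=d.copy()
    for _ in range(30): u=d/(1+c['k1']*(u@u))
    r=T[:3,:3]@np.array([u[0],-u[1],-1]); o=T[:3,3]; return o+r*(z-o[2])/r[2]
E
python3 - <<'E'
from h import *
print({k:v for k,v in ctrl.read_state().items()})
for c in('scene','top'):
    save(c,c+'0'); print(ctrl.calibration(c))
    for l in('cell','rack','charger','small_cell','charging_cell'):
        print(c,l,ctrl.spot_in(l,c))
E
```

```text
pics
{'clock': 0.0, 'qpos': array([ 1.08919233,  0.62933753,  0.03842821,  1.51835586, -0.02697194,
        0.99629191, -0.01999665]), 'qd': array([ 1.99314364e-04,  7.39354743e-04, -3.41971535e-04,  5.83035049e-06,
        1.37341124e-03,  8.45862345e-05, -4.51031532e-04]), 'tau': array([ 3.50994460e-04, -5.63402367e+01,  1.22674081e+00, -1.93446833e+01,
        1.11081617e-02,  1.06173943e-02,  2.37528491e-05]), 'eef_pos': array([ 262.32968487, -594.03990618,  230.3982971 ]), 'tool_rot': array([-1.54973875,  1.56892135,  2.00768791]), 'force': array([-0.04334757, -0.43318947, -0.52590258]), 'torque': array([-0.00913289,  0.04969883,  0.02601286]), 'width': 85.51678240096292}
{'fovy': 50.85690299392233, 'cx': 323.2189571705417, 'cy': 244.3156029725043, 'k1': -0.03959425982489967, 'cam_to_world': array([[ 6.80183512e-01, -4.48420019e-01,  5.79887814e-01,
         1.16583368e+03],
       [ 7.32851042e-01,  3.97927452e-01, -5.51890472e-01,
        -4.51335708e+02],
       [ 1.67254559e-02,  8.00358188e-01,  5.99288770e-01,
         6.31705072e+02],
       [ 0.00000000e+00,  0.00000000e
[... 979 characters left out ...]
00e+00,  0.00000000e+00,
         1.00000000e+00]])}
top cell [{'centre': [404.6, -240.6, 30.4], 'conf': 0.96}, {'centre': [538.3, -193.8, 38.9], 'conf': 0.67}, {'centre': [406.6, 7.6, 15.5], 'conf': 0.64}, {'centre': [667.4, -255.6, 27.1], 'conf': 0.63}]
top rack [{'centre': [541.3, -165.0, 8.0], 'conf': 0.58}, {'centre': [542.2, -195.2, 42.6], 'conf': 0.44}, {'centre': [548.5, -129.3, 29.4], 'conf': 0.19}]
top charger [{'centre': [547.1, 178.7, 11.7], 'conf': 0.81}]
top small_cell [{'centre': [547.5, -129.8, 27.4], 'conf': 0.72}, {'centre': [544.3, 184.0, 16.3], 'conf': 0.41}]
top charging_cell [{'centre': [561.9, 219.5, 46.5], 'conf': 0.56}, {'centre': [548.4, 182.8, 11.9], 'conf': 0.16}]
```

View pics/scene0.png

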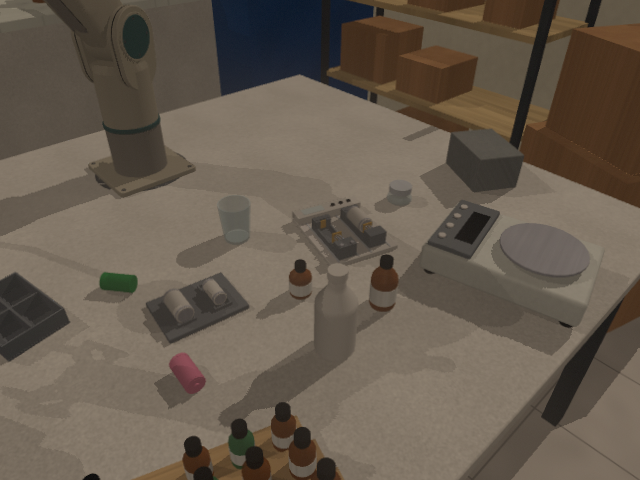

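View pics/top0.png

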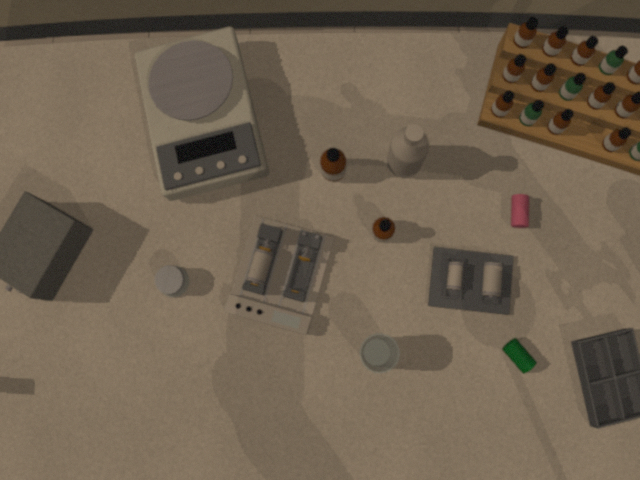

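```bash
python3 - <<'E'
from h import *
im=cv2.imread('pics/top0.png')
def g(x): return cv2.convertScaleAbs(x,alpha=1.8,beta=10)
cv2.imwrite('pics/top_ch.png',g(cv2.resize(im[210:345,220:345],None,fx=4.4,fy=4.4,interpolation=cv2.INTER_CUBIC)))
cv2.imwrite('pics/top_ra.png',g(cv2.resize(im[235:325,420:550],None,fx=6,fy=6,interpolation=cv2.INTER_CUBIC)))
im=cv2.imread('pics/scene0.png')
cv2.imwrite('pics/sc_ch.png',g(cv2.resize(im[190:275,285:405],None,fx=6,fy=6,interpolation=cv2.INTER_CUBIC)))
cv2.imwrite('pics/sc_ra.png',g(cv2.resize(im[260:345,130:260],None,fx=6,fy=6,interpolation=cv2.INTER_CUBIC)))
E
```

```text
(no output)
```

View pics/top_ch.png

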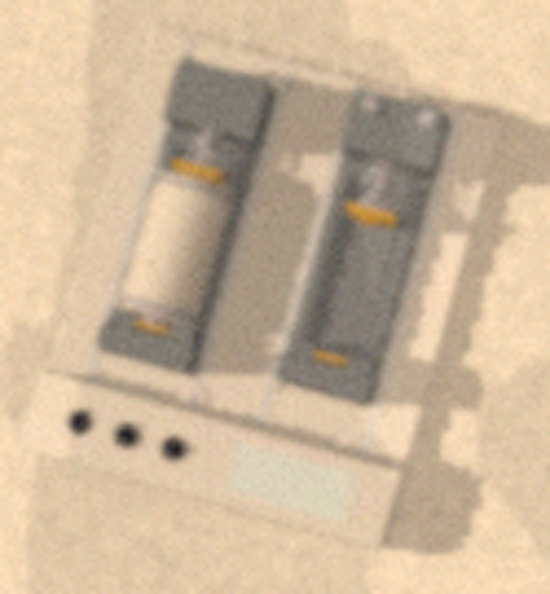

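View pics/top_ra.png

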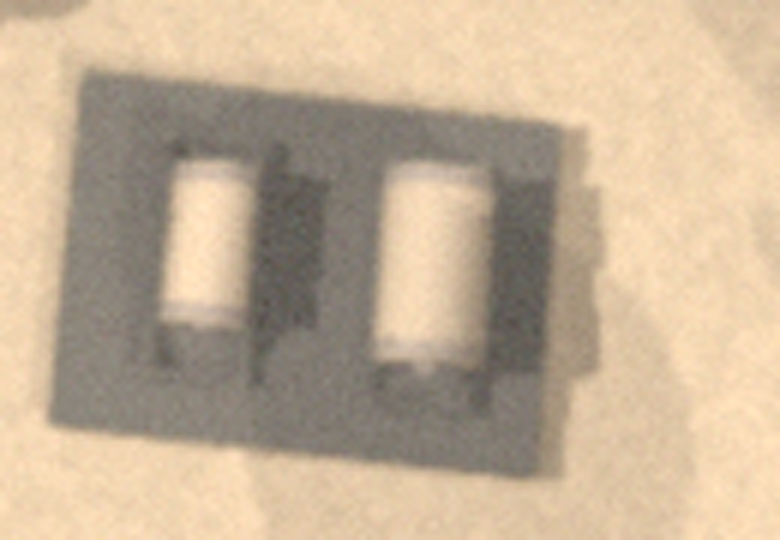

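View pics/sc_ch.png

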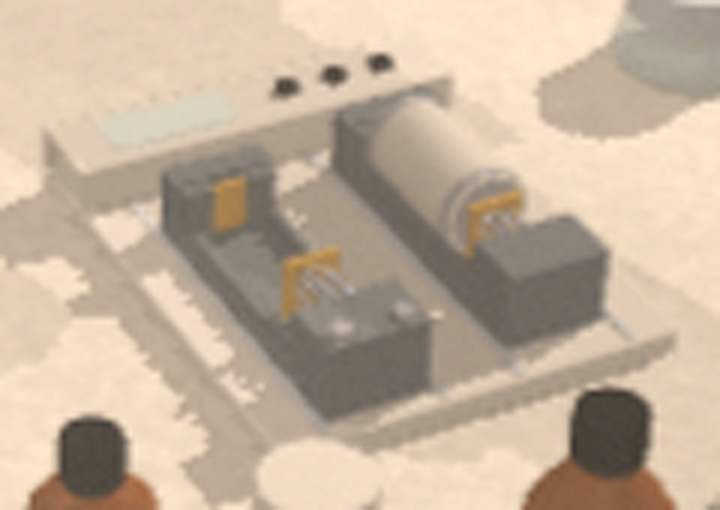

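View pics/sc_ra.png

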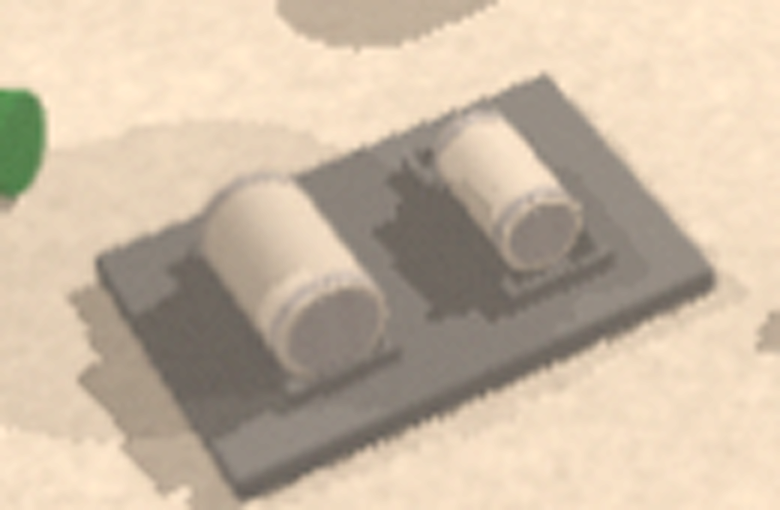

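```bash
python3 - <<'E'
from h import *
def g(x): return cv2.convertScaleAbs(x,alpha=2.0,beta=0)
def crop(src,dst,x0,y0,x1,y1,s):
    im=cv2.imread(src)[y0:y1,x0:x1]
    o=g(cv2.resize(im,None,fx=s,fy=s,interpolation=cv2.INTER_CUBIC))
    for x in range(x0,x1,10):
        cv2.line(o,(int((x-x0+.5)*s),0),(int((x-x0+.5)*s),6),(0,0,255),1); cv2.putText(o,str(x),(int((x-x0+.5)*s),16),0,.35,(0,0,255),1)
    for y in range(y0,y1,10):
        cv2.line(o,(0,int((y-y0+.5)*s)),(6,int((y-y0+.5)*s)),(0,0,255),1); cv2.putText(o,str(y),(8,int((y-y0+.5)*s)),0,.35,(0,0,255),1)
    cv2.imwrite(dst,o)
crop('pics/scene0.png','pics/c1.png',290,190,400,270,7)
crop('pics/top0.png','pics/c2.png',220,210,340,335,4.7)
E
```

```text
(no output)
```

View pics/c1.png

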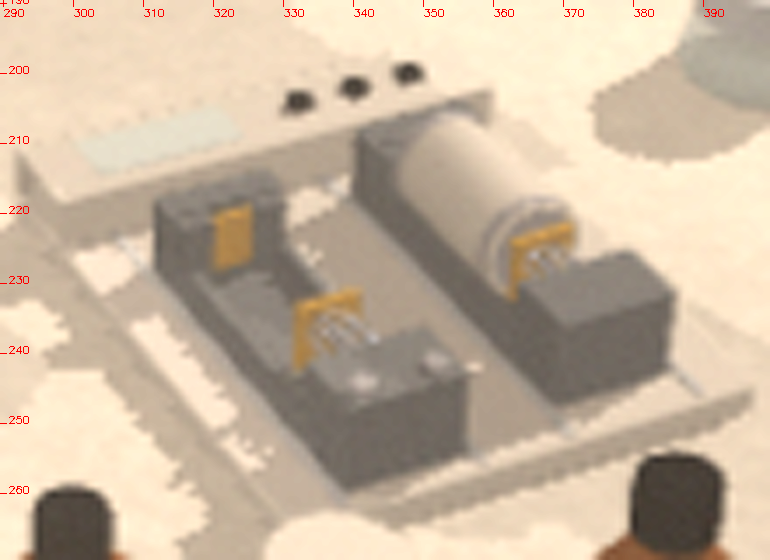

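View pics/c2.png

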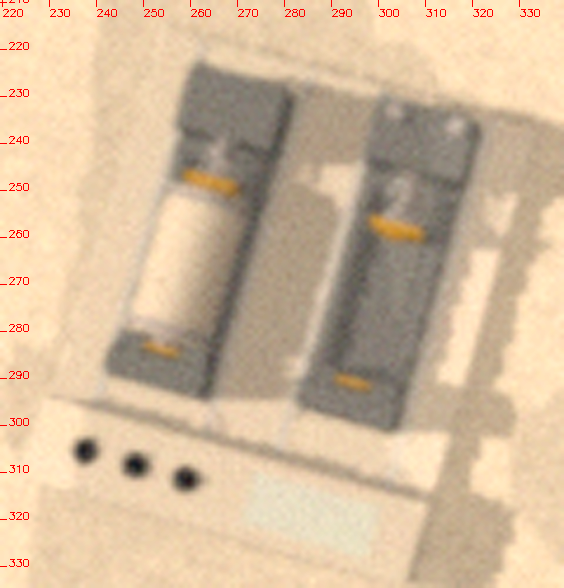

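```bash
cat > fit.py <<'E'
from h import *
from scipy.optimize import least_squares
def S(a,b): return (a/7+290-.5,b/7+190-.5)
def T(a,b): return (a/4.7+220-.5,b/4.7+210-.5)
# (cam, px, charger point, usesS)
L=[('scene',S(62,205),(60,78,27),0),('scene',S(18,152),(94,78,27),0),('scene',S(490,91),(60,-78,27),0),('scene',S(752,393),(-94,-78,10),0),
('top',T(430,498),(60,78,27),0),('top',T(408,582),(94,78,27),0),('top',T(52,396),(60,-78,27),0),
('scene',S(297,303),(-27.75,47,40),1),('scene',S(361,290),(-27.75,27,40),1),
('top',T(369,214),(-27.75,27,40),1),('top',T(426,234),(-27.75,47,40),1),
]
def res(p,full=True):
    x,y,a,s,ou,ov,pu,pv=p; r=[]
    c,n=np.cos(a),np.sin(a)
    for cam,px,q,f in L:
        X=q[0]+s*f; P=[x+c*X-n*q[1],y+n*X+c*q[1],q[2]]
        d=proj(cam,P)[0]-px-np.array([ou,ov] if cam=='scene' else [pu,pv]); r+=list(d)
    if full: r+=list(np.array([ou,ov,pu,pv])/1.5)
    return np.array(r)
o=least_squares(res,[550,180,3.14+.2,0,0,0,0,0],loss='soft_l1')
print(o.x.round(3)); print(res(o.x,False).reshape(-1,2).round(1))
E
python3 fit.py
```

```text
[ 5.55632e+02  1.85687e+02  2.87200e+00 -8.14700e+00 -3.66000e-01
 -2.22000e-01 -5.21000e-01 -8.90000e-02]
[[-0.5  0.1]
 [-0.8 -0.1]
 [ 1.  -0.5]
 [ 1.2 -0.9]
 [ 0.8  0.1]
 [ 0.3  0.7]
 [-1.8 -1.5]
 [-0.1  0.9]
 [-0.5  0.3]
 [ 0.5  0.8]
 [-0.9 -0.5]]
```

```bash
cat > ov.py <<'E'
from h import *
def box(x0,x1,y0,y1,z0,z1):
    c=[(x,y,z) for x in(x0,x1) for y in(y0,y1) for z in(z0,z1)]
    e=[(i,j) for i in range(8) for j in range(i+1,8) if bin(i^j).count('1')==1]
    return [(c[i],c[j]) for i,j in e]
def rot(a): return np.array([[np.cos(a),-np.sin(a),0],[np.sin(a),np.cos(a),0],[0,0,1]])
def cyl(r,x0,x1,zc):
    t=np.linspace(0,2*np.pi,25); o=[]
    for x in(x0,x1):
        p=[(x,r*np.cos(k),zc+r*np.sin(k)) for k in t]; o+=list(zip(p[:-1],p[1:]))
    for k in range(0,24,2): o.append(((x0,r*np.cos(t[k]),zc+r*np.sin(t[k])),(x1,r*np.cos(t[k]),zc+r*np.sin(t[k]))))
    return o
def draw(cam,src,segs,dst,roi,s,off=(0,0)):
    x0,y0,x1,y1=roi
    im=cv2.convertScaleAbs(cv2.resize(cv2.imread(src)[y0:y1,x0:x1],None,fx=s,fy=s,interpolation=cv2.INTER_CUBIC),alpha=1.8)
    for (pose,sg,col) in segs:
        x,y,a=pose; R=rot(a)
        for p,q in sg:
            u=proj(cam,[R@np.array(p)+[x,y,0],R@np.array(q)+[x,y,0]])-off
            u=((u-[x0,y0]+.5)*s); cv2.line(im,tuple(u[0].astype(int).tolist()),tuple(u[1].astype(int).tolist()),col,1,cv2.LINE_AA)
    cv2.imwrite(dst,im)
def charger(s):
    return box(-94,94,-78,78,0,10)+box(60,94,-78,78,10,27), box(-27.75+s-1,-27.75+s,27,47,20,40)+box(28.75+s,30.75+s,30,44,14,34)+box(-24.75+s,28.75+s,19.5,54.5,20,20)
E
python3 - <<'E'
from ov import *
s=-8.1;p=(555.6,185.7,2.872);a,b=charger(s)
sg=[(p,a,(0,255,0)),(p,b,(0,0,255))]
draw('scene','pics/scene0.png',sg,'pics/o1.png',(290,190,400,270),7,(-.37,-.22))
draw('top','pics/top0.png',sg,'pics/o2.png',(220,210,340,335),4.7,(-.52,-.09))
E
```

```text
(no output)
```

View pics/o1.png

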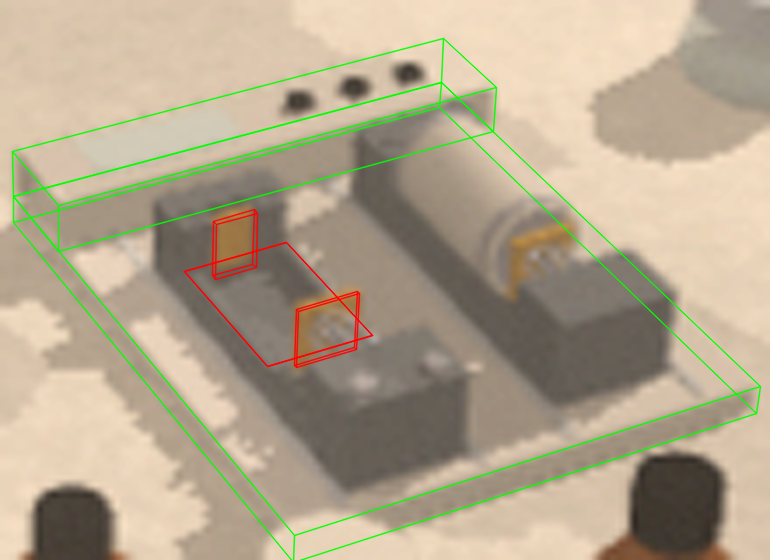

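View pics/o2.png

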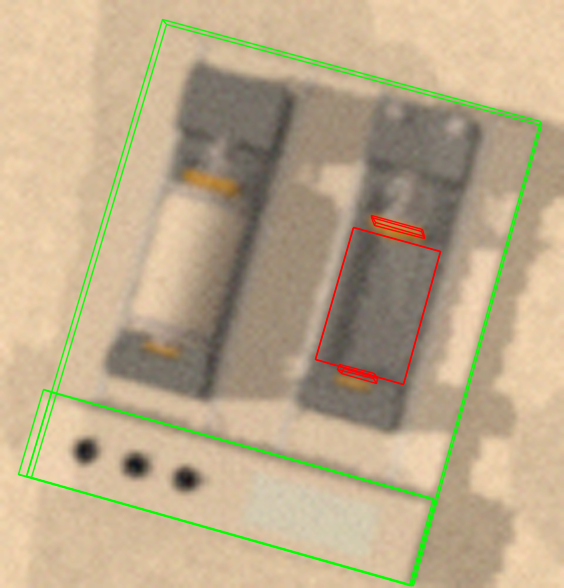

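```bash
cat > fit2.py <<'E'
from h import *
from ov import *
from scipy.optimize import least_squares
def S(a,b): return (a/6+130-.5,b/6+260-.5)
def T(a,b): return (a/6+420-.5,b/6+235-.5)
L=[('top',T(85,72),(-55,-75,10),0),('top',T(560,122),(-55,75,10),0),('top',T(540,474),(55,75,10),0),('top',T(50,425),(55,-75,10),0),
('scene',S(98,262),(55,75,10),0),('scene',S(545,77),(55,-75,10),0),('scene',S(712,270),(-55,-75,10),0),('scene',S(240,484),(-55,75,10),0),
('scene',S(335,328),(-30.75,34,26.5),1),('top',T(440,166),(-30.75,34,43),1),('top',T(429,362),(27.75,34,43),1)]
def res(p,full=True):
    x,y,a,s,ou,ov,pu,pv=p; r=[]
    c,n=np.cos(a),np.sin(a)
    for cam,px,q,f in L:
        X=q[0]+s*f; P=[x+c*X-n*q[1],y+n*X+c*q[1],q[2]]
        r+=list(proj(cam,P)[0]-px-np.array([ou,ov] if cam=='scene' else [pu,pv]))
    if full: r+=list(np.array([ou,ov,pu,pv])/1.5)
    return np.array(r)
o=least_squares(res,[550,-165,3.1,0,0,0,0,0],loss='soft_l1')
x=o.x;print(x.round(3)); print(res(x,False).reshape(-1,2).round(1))
print('cell',rot(x[2])@[x[3],34,26.5]+[x[0],x[1],0])
p=x[:3]; sg=[(p,box(-55,55,-75,75,0,10),(0,255,0)),(p,[((a[0]+x[3],a[1]+34,a[2]),(b[0]+x[3],b[1]+34,b[2])) for a,b in cyl(16.5,-30.75,27.75,26.5)],(0,0,255))]
draw('scene','pics/scene0.png',sg,'pics/o3.png',(130,260,260,345),6,x[4:6])
draw('top','pics/top0.png',sg,'pics/o4.png',(420,235,550,325),6,x[6:8])
from scipy.spatial.transform import Rotation as Ro
print(Ro.from_euler('xyz',ctrl.read_state()['tool_rot']).as_matrix().round(3))
for l in('amber_bottle','amber_flask','white_bottle','beaker'):
  print(l,ctrl.spot_in(l,'top')[:1])
E
python3 fit2.py
```

```text
Traceback (most recent call last):
  File "fit2.py", line 17, in <module>
    o=least_squares(res,[550,-165,3.1,0,0,0,0,0],loss='soft_l1')
  File "fit2.py", line 14, in res
    r+=list(proj(cam,P)[0]-px-np.array([ou,ov] if cam=='scene' else [pu,pv]))
            ~~~~^^^^^^^
  File "h.py", line 8, in proj
    c,f,T=cal(cam); P=np.atleast_2d(P); q=(np.linalg.inv(T)@np.c_[P,np.ones(len(P))].T).T
          ~~~^^^^^
  File "h.py", line 6, in cal
    c=ctrl.calibration(cam); f=240/np.tan(np.radians(c['fovy'])/2); return c,f,np.array(c['cam_to_world'])
ValueError: time passes only in moves, steps and waits
```

```bash
python3 - <<'E'
s=open('h.py').read()
s=s.replace("def cal(cam):\n    c=ctrl.calibration(cam);","_C={}\ndef cal(cam):\n    if cam not in _C: _C[cam]=ctrl.calibration(cam)\n    c=_C[cam];")
open('h.py','w').write(s)
E
python3 fit2.py
```

```text
[ 5.41704e+02 -1.64114e+02  3.03100e+00 -7.07000e-01 -1.87000e-01
 -8.43000e-01 -4.25000e-01 -1.08000e-01]
[[-1.  -0.5]
 [-0.2 -0.3]
 [-0.8  0.3]
 [-0.3  0.1]
 [-1.1 -0.3]
 [ 0.2 -0.8]
 [ 1.2 -0.5]
 [-0.1  0.5]
 [-0.2  0.7]
 [ 1.8  0.3]
 [ 1.3  0.1]]
cell [ 538.64678347 -197.98350469   26.5       ]
[[ 0.     0.404 -0.915]
 [ 0.    -0.915 -0.404]
 [-1.     0.    -0.   ]]
amber_bottle [{'centre': [632.5, 2.4, 44.3], 'conf': 0.82}]
amber_flask []
white_bottle [{'centre': [755.1, -37.8, 110.1], 'conf': 0.83}]
beaker [{'centre': [410.1, 10.4, 19.1], 'conf': 0.92}]
```

View pics/o3.png

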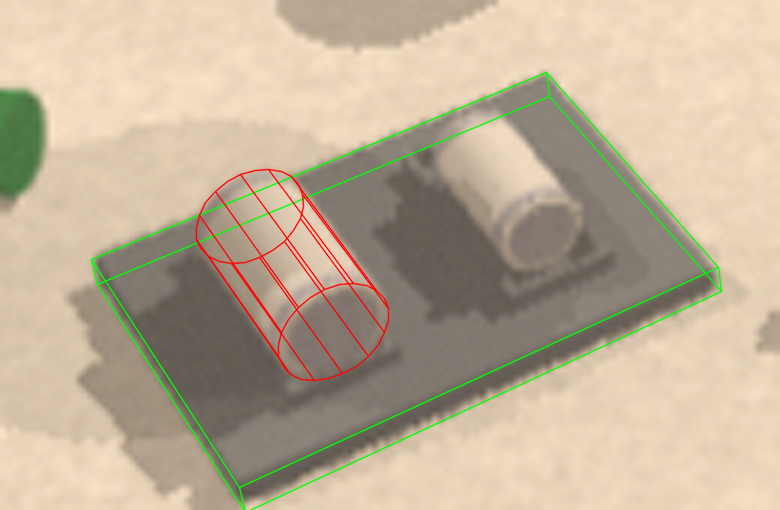

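View pics/o4.png

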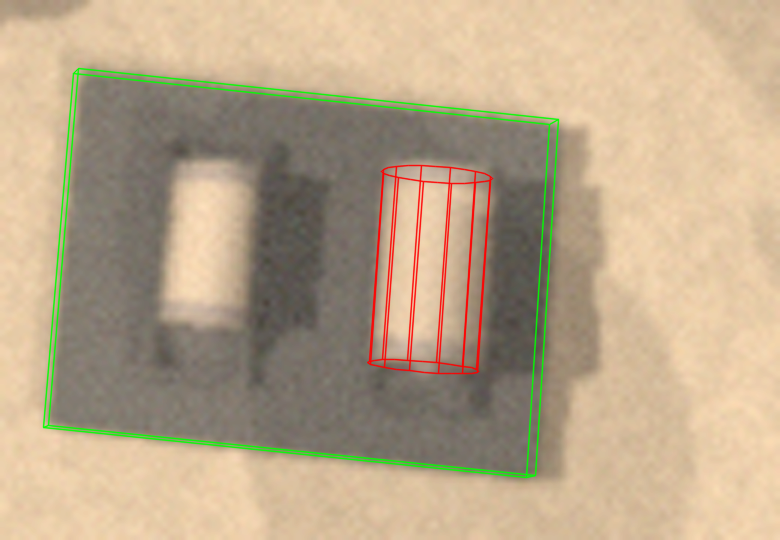

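Call:
arm_command --pt "0.65 1.73 2.475 -0.7 0 0 -1.88" --pt "0.65 1.73 2.475 -0.7 0 0 -1.88" --pt "0.65 1.73 2.475 -0.7 0 0 -1.88" --pt "0.65 1.73 2.475 -0.7 0 0 -1.88" --pt "0.65 1.73 2.475 -0.7 0 0 -1.88" --pt "0.65 1.73 2.475 -0.7 0 0 -1.88" --pt "0.65 1.73 2.475 -0.7 0 0 -1.88" --pt "0.65 1.73 2.475 -0.7 0 0 -1.88" --pt "0.65 1.73 2.475 -0.7 0 0 -1.88" --pt "0.65 1.73 2.475 -0.7 0 0 -1.88" --pt "0.65 1.73 2.475 -0.7 0 0 -1.88" --pt "0.65 1.73 2.475 -0.7 0 0 -1.88" --pt "0.65 1.73 2.475 -0.7 0 0 -1.88" --pt "0.65 1.73 2.475 -0.7 0 0 -1.88" --pt "0.65 1.73 2.475 -0.7 0 0 -1.88" --pt "0.65 1.73 2.475 -0.7 0 0 -1.88" --pt "0.65 0 0 0 0 0 0" --pt "0.65 0 0 0 0 0 0"

```text
clock: 2.3
eef_pos: [540.5, -196.0, 118.8]
tool_rot: [-1.23, 1.57, 1.807]
force: [-0.1, -0.1, 0.5]
width: 55.5
```

```bash
cat >> h.py <<'E'
from scipy.spatial.transform import Rotation as Ro
def st():
    s=ctrl.read_state(); R=Ro.from_euler('xyz',s['tool_rot']).as_matrix()
    print('t',round(s['clock'],2),'tcp',s['eef_pos'].round(1),'F',s['force'].round(1),'w',round(s['width'],1)); print('toolx',R[:,0].round(3),'tooly',R[:,1].round(3),'yang',np.degrees(np.arctan2(R[1,1],R[0,1])).round(2)); print('q',s['qpos'].round(2))
    return s,R
E
python3 -c "
from h import *
st(); save('scene','s1'); save('top','t1')"
```

```text
t 2.3 tcp [ 540.5 -196.   118.8] F [-0.1 -0.1  0.5] w 55.5
toolx [-0.     0.001 -1.   ] tooly [-0.104 -0.995 -0.001] yang -95.97
q [ 0.18  0.68  0.19  1.84 -0.2   0.65 -1.18]
```

```bash
python3 - <<'E'
import cv2
a=cv2.imread('pics/s1.png')[170:350,110:300];b=cv2.imread('pics/t1.png')[200:340,420:570]
a=cv2.resize(a,(400,400));b=cv2.resize(b,(400,400))
cv2.imwrite('pics/m1.png',cv2.convertScaleAbs(cv2.hconcat([a,b]),alpha=1.7))
E
```

```text
(no output)
```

View pics/m1.png

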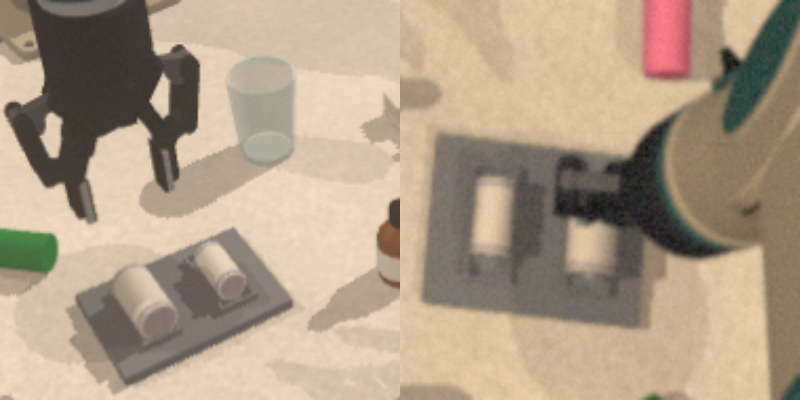

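Call:
arm_command --pt "0.65 -0.05 -0.1 -1.5 0 0 -0.3" --pt "0.65 -0.05 -0.1 -1.5 0 0 0" --pt "0.65 0 0 -1.5 0 0 0" --pt "0.65 0 0 -1.5 0 0 0" --pt "0.65 0 0 -1.5 0 0 0" --pt "0.65 0 0 -1.2 0 0 0" --pt "0.65 0 0 -1.0 0 0 0" --pt "0.65 0 0 -0.6 0 0 0" --pt "0.65 0 0 0 0 0 0" --pt "0.65 0 0 0 0 0 0"

```text
clock: 3.23
eef_pos: [538.3, -201.0, 16.4]
tool_rot: [1.655, 1.571, -1.601]
force: [1.2, 0.1, -0.6]
width: 55.3
```

```bash
python3 -c "
from h import *
st(); a=save('scene','s2')[200:350,110:300]; cv2.imwrite('pics/m2.png',cv2.convertScaleAbs(cv2.resize(a,None,fx=4,fy=4),alpha=1.8))"
```

```text
t 3.23 tcp [ 538.3 -201.    16.4] F [ 1.2  0.1 -0.6] w 55.3
toolx [-0. -0. -1.] tooly [-0.115 -0.993  0.   ] yang -96.59
q [ 0.22  0.84  0.14  1.88 -0.24  0.44 -1.15]
```

View pics/m2.png

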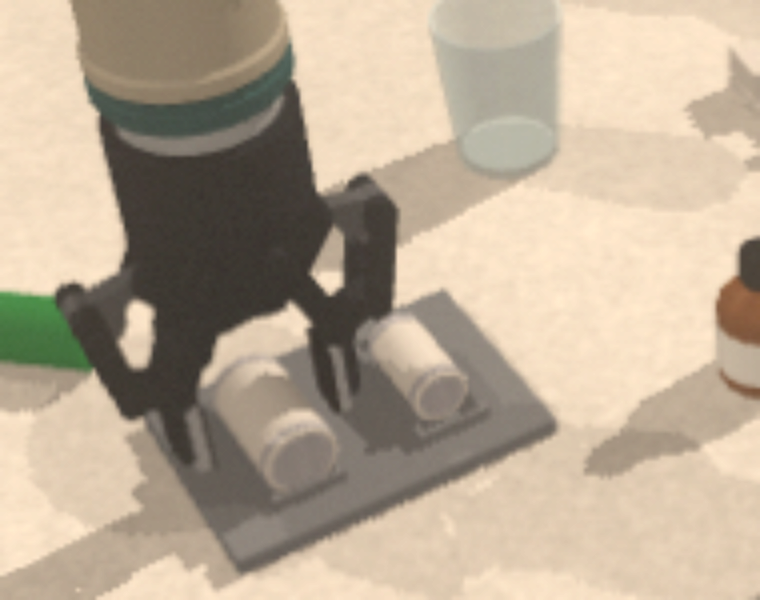

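Call:
arm_command --pt "0.65 0.05 0.25 -0.15 0 0 0" --pt "0.65 0 0 0 0 0 0" --pt "0.65 0 0 0 0 0 0"

```text
clock: 3.53
eef_pos: [539.3, -197.8, 15.2]
tool_rot: [-3.056, 1.57, -0.028]
force: [-0.4, 0.8, -0.2]
width: 55.4
```

```bash
python3 -c "
from h import *
st(); a=save('scene','s3')[200:350,110:300]; cv2.imwrite('pics/m3.png',cv2.convertScaleAbs(cv2.resize(a,None,fx=4,fy=4),alpha=1.8))"
```

```text
t 3.53 tcp [ 539.3 -197.8   15.2] F [-0.4  0.8 -0.2] w 55.4
toolx [ 0.001 -0.    -1.   ] tooly [-0.114 -0.994 -0.   ] yang -96.52
q [ 0.22  0.84  0.14  1.88 -0.25  0.44 -1.15]
```

View pics/m3.png

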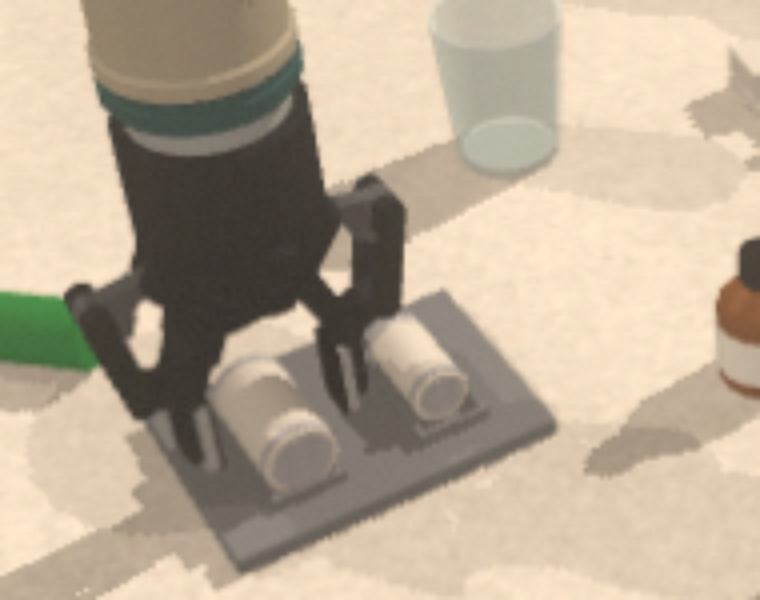

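Call:
arm_command --pt "0 0 0 0 0 0 0" --pt "0 0 0 0 0 0 0" --pt "0 0 0 0 0 0 0" --pt "0 0 0 0 0 0 0" --pt "0 0 0 0 0 0 0" --pt "0 0 0 0 0 0 0"

```text
clock: 4.08
eef_pos: [539.0, -198.5, 15.5]
tool_rot: [2.662, 1.57, -0.595]
force: [-1.0, 0.4, 4.7]
width: 31.0
```

```bash
python3 -c "
from h import *
st(); a=save('scene','s4')[200:350,110:300]; cv2.imwrite('pics/m4.png',cv2.convertScaleAbs(cv2.resize(a,None,fx=4,fy=4),alpha=1.8))"
```

```text
t 4.08 tcp [ 539.  -198.5   15.5] F [-1.   0.4  4.7] w 31.0
toolx [ 0.001 -0.    -1.   ] tooly [-0.114 -0.993  0.   ] yang -96.57
q [ 0.22  0.84  0.14  1.88 -0.25  0.44 -1.15]
```

View pics/m4.png

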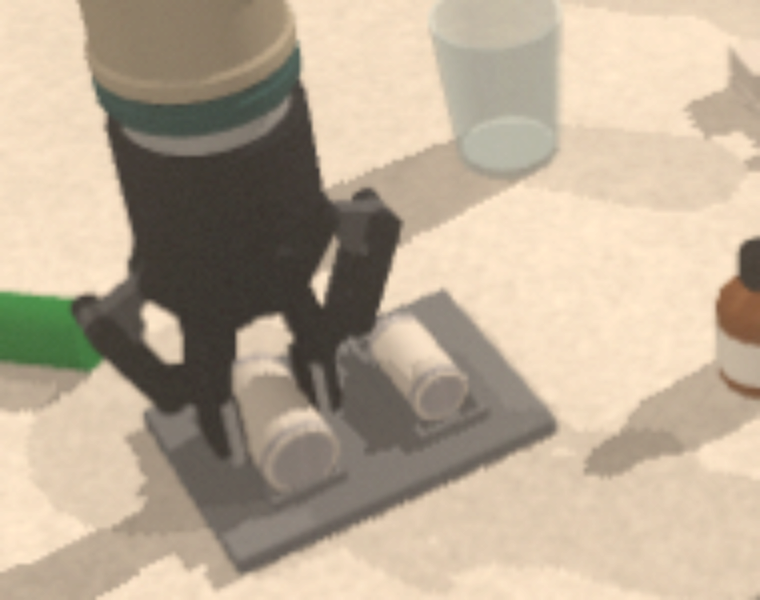

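Call:
arm_command --pt "0 0 0 0 0 0 0" --pt "0 0 0 0 0 0 0" --pt "0 0 0 0.3 0 0 0" --pt "0 0 0 0.5 0 0 0" --pt "0 0 0 0.6 0 0 0" --pt "0 0 0 0.6 0 0 0" --pt "0 0 0 0 0 0 0" --pt "0 0 0 0 0 0 0"

```text
clock: 4.8
eef_pos: [539.3, -198.2, 35.4]
tool_rot: [2.928, 1.57, -0.328]
force: [-0.1, 0.1, -1.9]
width: 31.2
```

```bash
python3 -c "
from h import *
st(); a=save('scene','s5')[200:350,110:300]; cv2.imwrite('pics/m5.png',cv2.convertScaleAbs(cv2.resize(a,None,fx=4,fy=4),alpha=1.8))"
```

```text
t 4.8 tcp [ 539.3 -198.2   35.4] F [-0.1  0.1 -1.9] w 31.2
toolx [ 0.001 -0.    -1.   ] tooly [-0.114 -0.993  0.   ] yang -96.56
q [ 0.21  0.81  0.15  1.88 -0.24  0.48 -1.16]
```

View pics/m5.png

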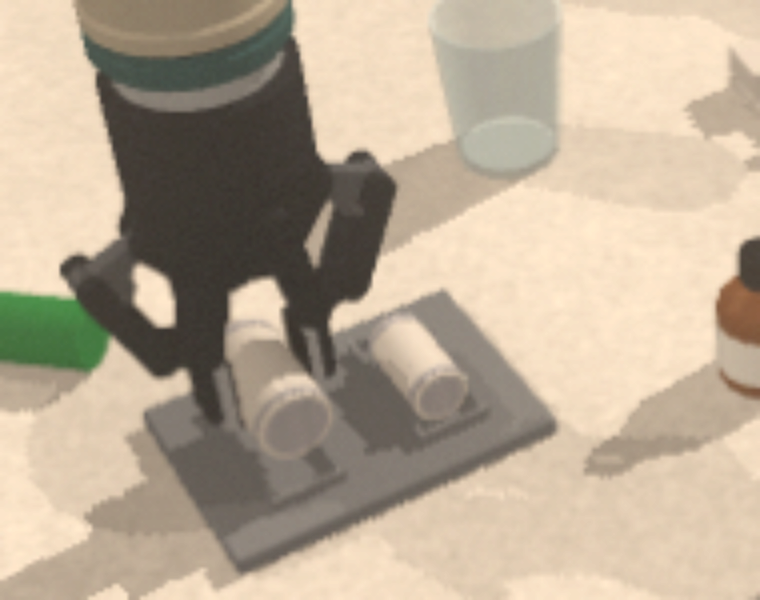

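```bash
python3 -c "
from h import *
R=3.031
a=np.array([np.cos(np.radians(173.43)),np.sin(np.radians(173.43))])
for z in(45,46.5,48):
  P=unproj('scene',(183.06,304.9),z)[:2]; d=P-[539.3,-198.2]; print(P.round(1),'along',(d@a).round(1),'lat',(d@[-a[1],a[0]]).round(1))
# plan
th=np.radians(20); A=2.872; s=-6
u=np.array([np.cos(A),np.sin(A),0]); z=np.array([0,0,1]); v=np.array([-np.sin(A),np.cos(A),0])
O=np.array([555.6,185.7,0])
def tcp(X,Z,th,off=11,g=30.75):
  ax=np.cos(th)*u+np.sin(th)*z; tx=np.sin(th)*u-np.cos(th)*z
  return O+u*X+v*37+z*Z+ax*g+tx*off
for n,X,Z,t in(('above',s-19.75,110,20),('pre',s-19.75,33.5,20),('in',s-24.75-11,33.5,20),('lvl',s-24.75-11,30.5,0),('seat',s-30.75,30.5,0)): print(n,tcp(X,Z,np.radians(t)).round(1))
print(u)
"
```

```text
[ 566.5 -200.2] along -27.3 lat -1.1
[ 568.  -200.9] along -28.9 lat -0.6
[ 569.6 -201.5] along -30.5 lat -0.2
above [539.1 151.9 110.2]
pre [539.1 151.9  33.7]
in [554.5 147.6  33.7]
lvl [556.3 147.1  19.5]
seat [551.5 148.4  19.5]
[-0.96387947  0.26633883  0.        ]
```

Call:
arm_command --pt "0 0 0 2.0 0 0 0" --pt "0 0 0 2.5 0 0 0" --pt "0 0 0 2.5 0 0 0" --pt "0 0 1.0 2.5 0 0 0" --pt "0 0 2.0 2.0 0 0 -0.5" --pt "0 0 2.5 0.5 0 0 -0.7" --pt "0 0 2.8 0 0 0 -0.7" --pt "0 0 2.8 0 0 0 -0.7" --pt "0 0 2.8 0 0 0 -0.7" --pt "0 0 2.8 0 0 0 -0.7" --pt "0 0 2.8 0 0 0 -0.7" --pt "0 0 2.8 0 0 0 -0.7" --pt "0 0 2.8 0 0 0 -0.7" --pt "0 0 2.8 0 0 0 -0.7" --pt "0 0 2.8 0 0 0 -0.7" --pt "0 0 2.5 0 0 0 -0.7" --pt "0 0 1.8 0 0 0 -0.7" --pt "0 0 0 0 0 0 0" --pt "0 0 0 0 0 0 0"

```text
clock: 6.43
eef_pos: [538.3, 153.1, 154.3]
tool_rot: [0.442, 1.57, -2.967]
force: [-0.2, -0.7, -0.8]
width: 30.9
```

```bash
python3 -c "
from h import *
st()"
```

```text
t 6.43 tcp [538.3 153.1 154.3] F [-0.2 -0.7 -0.8] w 30.9
toolx [-0.001 -0.    -1.   ] tooly [-0.264 -0.965  0.   ] yang -105.28
q [-0.53  0.62  0.31  1.86 -0.28  0.71 -1.9 ]
```

Call:
arm_command --pt "0 0 0 -0.5 1.07 3.86 0" --pt "0 0 0 -0.8 1.07 3.86 0" --pt "0 0 0 -0.8 1.07 3.86 0" --pt "0 0 0 -0.8 1.07 3.86 0" --pt "0 0 0 -0.8 1.07 3.86 0" --pt "0 0 0 -0.5 0 0 -0.17" --pt "0 0 0 0 0 0 0" --pt "0 0 0 0 0 0 0"

```text
clock: 7.1
eef_pos: [538.2, 151.0, 112.6]
tool_rot: [0.002, 1.221, 2.869]
force: [0.7, -0.8, 0.4]
width: 31.1
```

```bash
python3 -c "
from h import *
st(); save('top','t6'); a=save('scene','s6')
cv2.imwrite('pics/m6.png',cv2.convertScaleAbs(cv2.resize(a[110:280,260:430],None,fx=3.5,fy=3.5),alpha=1.8))
a=cv2.imread('pics/t6.png');cv2.imwrite('pics/m6t.png',cv2.convertScaleAbs(cv2.resize(a[190:350,200:360],None,fx=3.5,fy=3.5),alpha=1.8))"
```

```text
t 7.1 tcp [538.2 151.  112.6] F [ 0.7 -0.8  0.4] w 31.1
toolx [-0.33   0.092 -0.94 ] tooly [-0.27  -0.963  0.001] yang -105.69
q [-0.35  0.82  0.22  1.59 -0.34  1.09 -1.8 ]
```

View pics/m6.png

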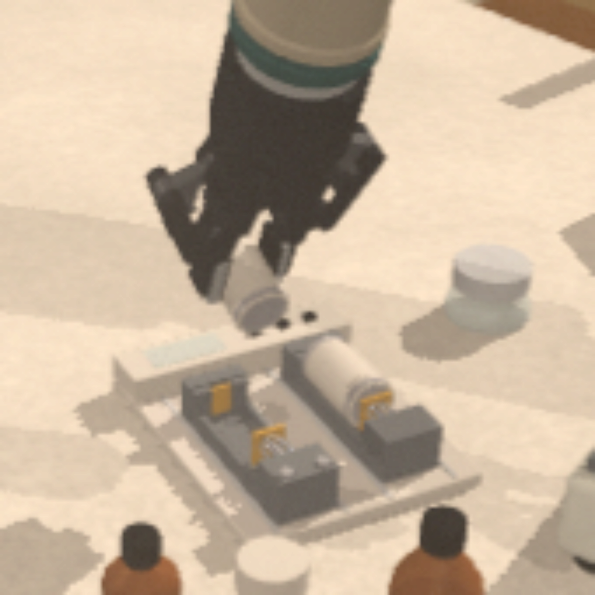

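View pics/m6t.png

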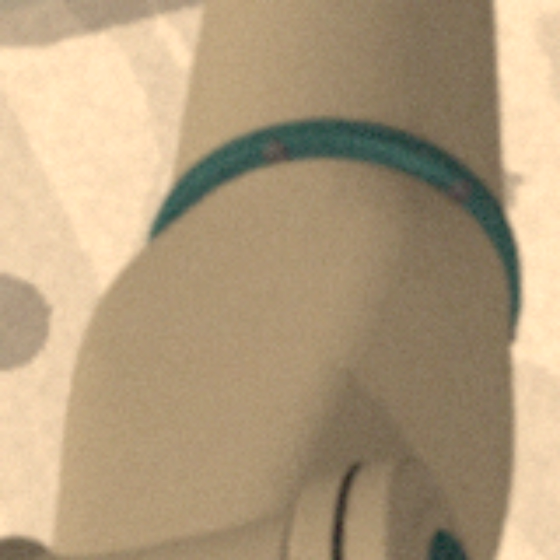

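Call:
arm_command --pt "0 0.05 0.1 -1.0 0 0 0" --pt "0 0.05 0 -1.5 0 0 0" --pt "0 0 0 -1.5 0 0 0" --pt "0 0 0 -1.0 0 0 0" --pt "0 0 0 0 0 0 0" --pt "0 0 0 0 0 0 0"

```text
clock: 7.7
eef_pos: [539.0, 152.7, 61.6]
tool_rot: [0.003, 1.219, 2.872]
force: [0.4, 0.2, -1.1]
width: 31.3
```

```bash
cat > look.py <<'E'
import sys
from ov import *
s,R=st(); n=sys.argv[1]; sh=float(sys.argv[2]); cs=float(sys.argv[3]) if len(sys.argv)>3 else 0.75
save('scene',n)
a,b=charger(sh); p=(555.6,185.7,2.872)
ax=np.cross(R[:,1],R[:,0]); ax=-R[:,2] if (-R[:,2])@[-.96,.27,0]>0 else R[:,2]
c=s['eef_pos']-11*R[:,0]+ax*cs; t=np.linspace(0,2*np.pi,25); M=np.stack([ax,R[:,1],R[:,0]],1)
q=[((M@np.array(i)+c),(M@np.array(j)+c)) for i,j in cyl(16.5,-30.75,27.75,0)]
O=(-.37,-.22)
sg=[((0,0,0),q,(255,0,255)),(p,b,(0,0,255)),(p,a,(0,255,0))]
draw('scene',f'pics/{n}.png',sg,f'pics/{n}o.png',(290,170,400,270),6,O)
draw('scene',f'pics/{n}.png',[],f'pics/{n}z.png',(290,170,400,270),6,O)
print('flat',(c-30.75*ax).round(1),'button',(c+30.75*ax).round(1))
for m,e in(('flat',c-30.75*ax),('btn',c+30.75*ax)): print(m,'in charger',(rot(-2.872)@(e-[555.6,185.7,0])).round(1))
E
python3 look.py s7 -6
```

```text
t 7.7 tcp [539.  152.7  61.6] F [ 0.4  0.2 -1.1] w 31.3
toolx [-0.332  0.092 -0.939] tooly [-0.269 -0.963  0.001] yang -105.63
q [-0.34  0.89  0.2   1.6  -0.36  1.01 -1.78]
flat [569.8 144.1  61.6] button [514.2 159.7  82.8]
flat in charger [-24.7  36.3  61.6]
btn in charger [33.  36.1 82.8]
```

View pics/s7o.png

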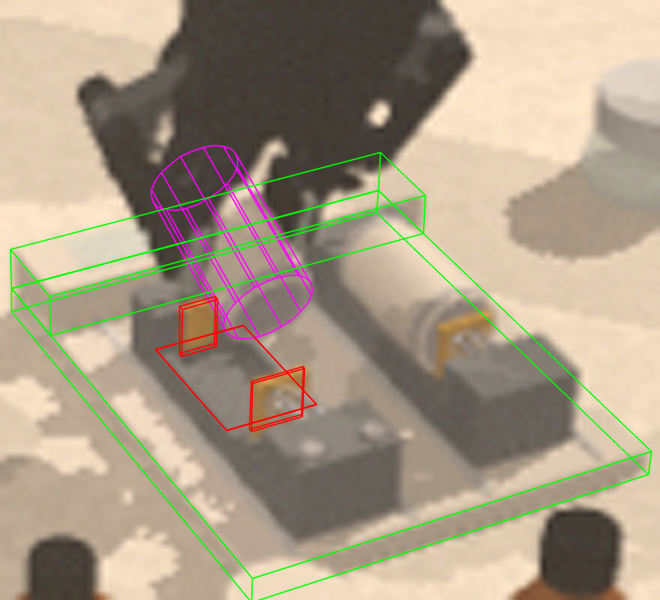

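View pics/s7z.png

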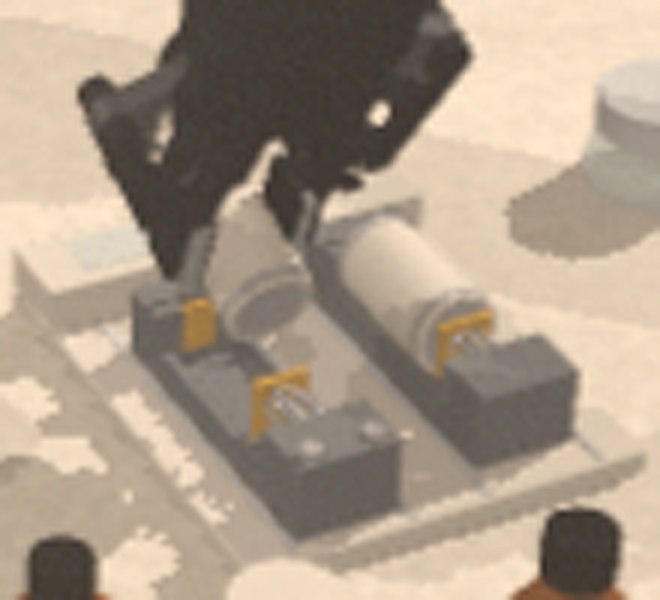

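Call:
arm_command --pt "0 0 -0.04 -0.7 0 0 0" --pt "0 0 0 -0.7 0 0 0" --pt "0 0 0 -0.6 0 0 0" --pt "0 0 0 -0.5 0 0 0" --pt "0 0 0 -0.3 0 0 0" --pt "0 0 0 0 0 0 0" --pt "0 0 0 0 0 0 0"

```text
clock: 8.33
eef_pos: [539.8, 152.5, 34.6]
tool_rot: [-0.0, 1.221, 2.869]
force: [0.6, -0.2, -1.2]
width: 31.0
```

```bash
python3 look.py s8 -6.5
```

```text
t 8.33 tcp [539.8 152.5  34.6] F [ 0.6 -0.2 -1.2] w 31.0
toolx [-0.33   0.092 -0.939] tooly [-0.269 -0.963 -0.   ] yang -105.63
q [-0.33  0.93  0.19  1.61 -0.37  0.97 -1.77]
flat [570.6 143.9  34.7] button [514.9 159.4  55.8]
flat in charger [-25.6  36.3  34.7]
btn in charger [32.2 36.1 55.8]
```

View pics/s8o.png

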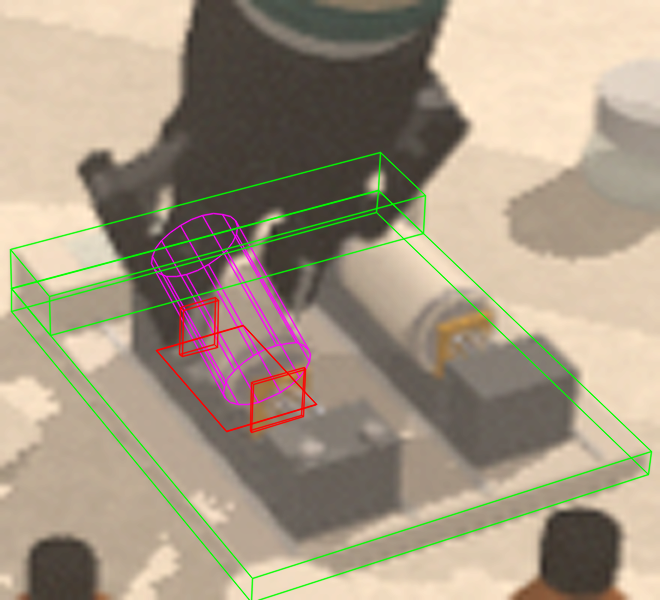

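View pics/s8z.png

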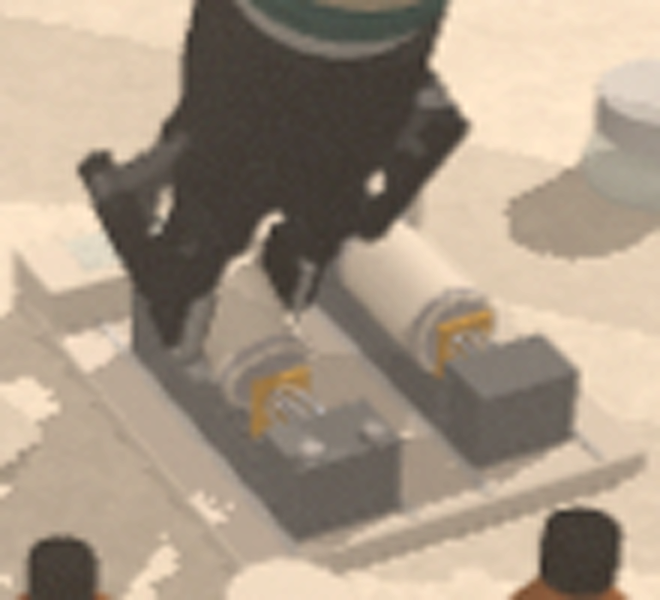

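Call:
arm_command --pt "0 0.19 -0.055 -0.05 0 0 0" --pt "0 0.19 -0.055 -0.05 0 0 0" --pt "0 0 0 0 0 0 0" --pt "0 0 0 0 0 0 0"

```text
clock: 8.72
eef_pos: [543.9, 151.4, 33.9]
tool_rot: [-0.001, 1.222, 2.868]
force: [-0.0, 0.2, -0.9]
width: 30.8
```

Call:
arm_command --pt "0 0.19 -0.055 0 0 0 0" --pt "0 0.1 -0.025 0 0 0 0" --pt "0 0 0 0 0 0 0" --pt "0 0 0 0 0 0 0"

```text
clock: 9.05
eef_pos: [545.7, 150.9, 33.8]
tool_rot: [-0.0, 1.219, 2.869]
force: [-2.7, 0.5, 0.4]
width: 30.9
```

Call:
arm_command --pt "0 0.1 -0.025 0 0 0 0" --pt "0 0.1 -0.03 0 0 0 0" --pt "0 0 0 0 0 0 0" --pt "0 0 0 0 0 0 0"

```text
clock: 9.38
eef_pos: [547.9, 150.2, 33.8]
tool_rot: [-0.0, 1.22, 2.869]
force: [-4.7, 1.5, 0.8]
width: 31.1
```

```bash
python3 look.py s9 -6.5
```

```text
t 9.38 tcp [547.9 150.2  33.8] F [-4.7  1.5  0.8] w 31.1
toolx [-0.331  0.093 -0.939] tooly [-0.269 -0.963 -0.   ] yang -105.62
q [-0.32  0.94  0.19  1.58 -0.37  0.98 -1.77]
flat [578.7 141.6  33.8] button [523.1 157.2  54.9]
flat in charger [-34.   36.4  33.8]
btn in charger [23.8 36.2 54.9]
```

Call:
arm_command --pt "0 0.13 -0.035 0 0 0 0" --pt "0 0.13 -0.035 0 0 0 0" --pt "0 0.13 -0.035 0 0 0 0" --pt "0 0 0 0 0 0 0" --pt "0 0 0 0 0 0 0"

```text
clock: 9.85
eef_pos: [550.8, 149.4, 33.8]
tool_rot: [0.001, 1.218, 2.87]
force: [-6.3, 2.0, 1.3]
width: 30.8
```

Call:
arm_command --pt "0 0.13 -0.035 0 0 0 0" --pt "0 0.12 -0.035 0 0 0 0" --pt "0 0 0 0 0 0 0" --pt "0 0 0 0 0 0 0"

```text
clock: 10.18
eef_pos: [552.6, 149.0, 33.8]
tool_rot: [0.001, 1.216, 2.87]
force: [-7.8, 1.2, 1.9]
width: 31.1
```

```bash
python3 look.py s10 -5
```

```text
t 10.18 tcp [552.6 149.   33.8] F [-7.8  1.2  1.9] w 31.1
toolx [-0.335  0.093 -0.938] tooly [-0.269 -0.963  0.   ] yang -105.59
q [-0.32  0.95  0.19  1.57 -0.37  1.   -1.77]
flat [583.3 140.4  33.7] button [527.8 155.9  55.1]
flat in charger [-38.8  36.3  33.7]
btn in charger [18.9 36.1 55.1]
```

View pics/s10z.png

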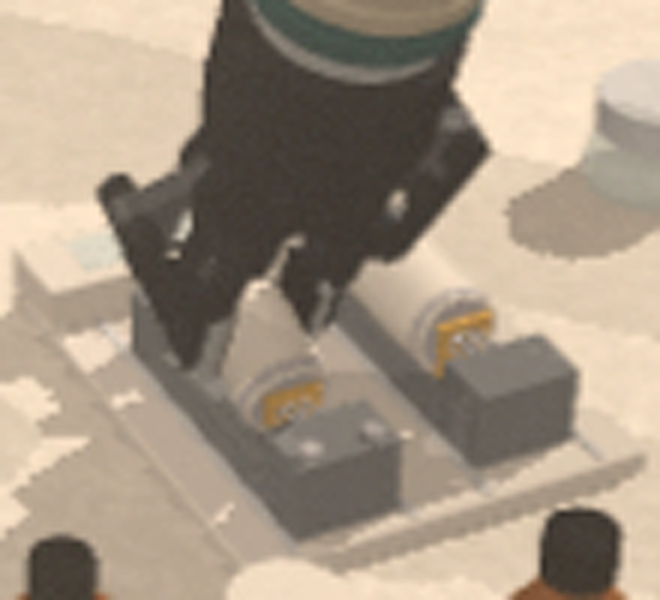

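Call:
arm_command --pt "0 0.1 -0.03 0 0 0 0" --pt "0 0.1 -0.025 0 0 0 0" --pt "0 0.01 0 -0.17 -0.67 -2.41 0" --pt "0 0.01 0 -0.17 -0.67 -2.41 0" --pt "0 0.02 0 -0.17 -0.67 -2.41 0" --pt "0 0.02 -0.01 -0.17 -0.67 -2.41 0" --pt "0 0 0 0 0 0 0" --pt "0 0 0 0 0 0 0"

```text
clock: 10.9
eef_pos: [554.1, 149.0, 27.3]
tool_rot: [-0.001, 1.39, 2.87]
force: [-7.4, 2.0, 3.1]
width: 30.9
```

```bash
python3 look.py s11 -5
```

```text
t 10.9 tcp [554.1 149.   27.3] F [-7.4  2.   3.1] w 30.9
toolx [-0.173  0.048 -0.984] tooly [-0.268 -0.963 -0.   ] yang -105.53
q [-0.38  0.88  0.21  1.72 -0.38  0.74 -1.77]
flat [584.5 140.6  32.7] button [526.2 156.8  43.8]
flat in charger [-39.8  35.8  32.7]
btn in charger [20.7 35.7 43.8]
```

View pics/s11o.png

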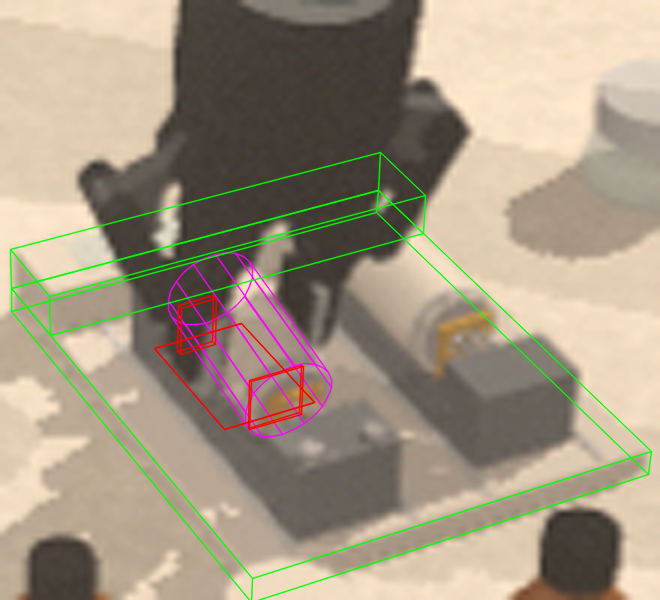

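Call:
arm_command --pt "0 -0.02 -0.08 0 0 0 0" --pt "0 0.03 -0.01 -0.18 -0.67 -2.41 0" --pt "0 0.03 -0.01 -0.18 -0.67 -2.41 0" --pt "0 0.04 -0.01 -0.18 -0.67 -2.41 0" --pt "0 0 0 0 0 0 0" --pt "0 0 0 0 0 0 0"

```text
clock: 11.45
eef_pos: [554.7, 148.3, 21.3]
tool_rot: [-0.006, 1.521, 2.865]
force: [-8.1, 3.4, 0.7]
width: 31.1
```

```bash
python3 look.py s12 -5
```

```text
t 11.45 tcp [554.7 148.3  21.3] F [-8.1  3.4  0.7] w 31.1
toolx [-0.048  0.014 -0.999] tooly [-0.267 -0.964 -0.   ] yang -105.49
q [-0.43  0.85  0.23  1.84 -0.39  0.54 -1.78]
flat [584.1 140.2  30.8] button [524.9 156.6  33.9]
flat in charger [-39.6  36.3  30.8]
btn in charger [21.9 36.3 33.9]
```

View pics/s12z.png

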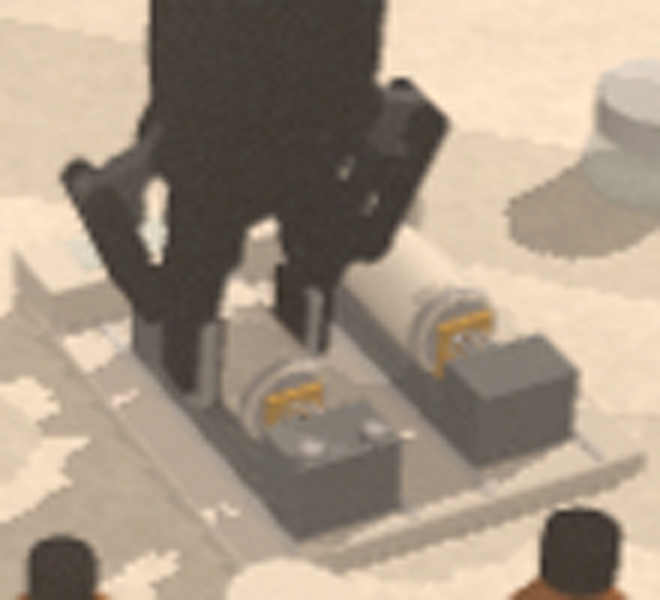

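Call:
arm_command --pt "0 0.02 -0.01 -0.07 -0.38 -1.38 0" --pt "0 0.02 0 -0.07 -0.38 -1.38 0" --pt "0 0 0 0 0 0 0" --pt "0 0 0 0 0 0 0"

```text
clock: 11.83
eef_pos: [555.3, 148.1, 19.7]
tool_rot: [-1.129, 1.57, 1.742]
force: [-9.6, 3.0, 1.3]
width: 31.6
```

```bash
python3 look.py s13 -5
```

```text
t 11.83 tcp [555.3 148.1  19.7] F [-9.6  3.   1.3] w 31.6
toolx [-0.     0.001 -1.   ] tooly [-0.267 -0.964 -0.001] yang -105.5
q [-0.45  0.84  0.23  1.88 -0.39  0.46 -1.79]
flat [584.2 140.1  30.7] button [525.  156.5  30.7]
flat in charger [-39.8  36.3  30.7]
btn in charger [21.7 36.3 30.7]
```

View pics/s13o.png

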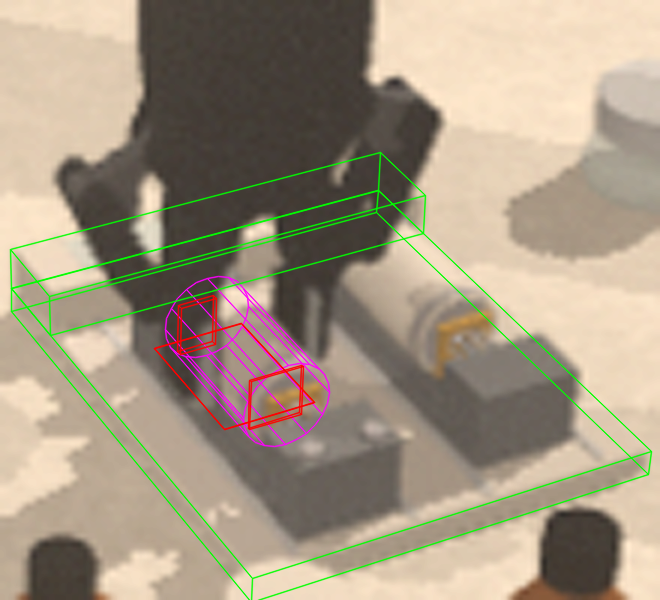

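Call:
arm_command --pt "0 -0.1 0.027 0 0 0 0" --pt "0 -0.1 0.027 0 0 0 0" --pt "0 -0.05 0.013 0 0 0 0" --pt "0 0 0 0 0 0 0" --pt "0 0 0 0 0 0 0"

```text
clock: 12.3
eef_pos: [553.7, 148.5, 19.7]
tool_rot: [-2.454, 1.57, 0.417]
force: [-7.3, 3.1, 0.0]
width: 31.1
```

Call:
arm_command --pt "0 -0.05 0.013 0 0 0 0" --pt "0 0 0 0 0 0 0" --pt "0 0 0 0 0 0 0"

```text
clock: 12.55
eef_pos: [553.4, 148.6, 19.7]
tool_rot: [-2.566, 1.569, 0.305]
force: [-6.9, 3.7, -0.8]
width: 31.0
```

Call:
arm_command --pt "0 -0.05 0.013 0 0 0 0" --pt "0 0 0 0 0 0 0" --pt "0 0 0 0 0 0 0"

```text
clock: 12.8
eef_pos: [553.1, 148.8, 19.8]
tool_rot: [-2.605, 1.569, 0.265]
force: [-6.3, 2.6, 0.4]
width: 31.3
```

```bash
python3 look.py s14 -5
```

```text
t 12.8 tcp [553.1 148.8  19.8] F [-6.3  2.6  0.4] w 31.3
toolx [ 0.002  0.    -1.   ] tooly [-0.268 -0.964 -0.001] yang -105.53
q [-0.46  0.84  0.23  1.89 -0.39  0.46 -1.79]
flat [582.  140.7  30.8] button [522.7 157.2  30.7]
flat in charger [-37.4  36.3  30.8]
btn in charger [24.1 36.2 30.7]
```

Call:
arm_command --pt "0 -0.06 0.017 0 0 0 0" --pt "0 0 0 0 0 0 0" --pt "0 0 0 0 0 0 0"

```text
clock: 13.1
eef_pos: [552.6, 148.9, 19.8]
tool_rot: [-2.675, 1.569, 0.195]
force: [-6.1, 3.5, -0.7]
width: 30.9
```

Call:
arm_command --pt "0 -0.06 0.017 0 0 0 0" --pt "0 0 0 0 0 0 0" --pt "0 0 0 0 0 0 0"

```text
clock: 13.35
eef_pos: [552.1, 149.0, 19.8]
tool_rot: [-2.711, 1.569, 0.16]
force: [-6.5, 4.1, -1.2]
width: 31.3
```

Call:
arm_command --pt "0 -0.06 0.017 0 0 0 0" --pt "0 0 0 0 0 0 0" --pt "0 0 0 0 0 0 0"

```text
clock: 13.6
eef_pos: [551.7, 149.1, 19.8]
tool_rot: [-2.742, 1.568, 0.128]
force: [-6.4, 3.1, -0.8]
width: 30.8
```

```bash
python3 look.py s15 -5
```

```text
t 13.6 tcp [551.7 149.1  19.8] F [-6.4  3.1 -0.8] w 30.8
toolx [ 0.003  0.    -1.   ] tooly [-0.268 -0.963 -0.001] yang -105.54
q [-0.46  0.84  0.23  1.89 -0.39  0.45 -1.79]
flat [580.5 141.1  30.8] button [521.3 157.6  30.7]
flat in charger [-35.9  36.4  30.8]
btn in charger [25.6 36.3 30.7]
```

View pics/s15z.png

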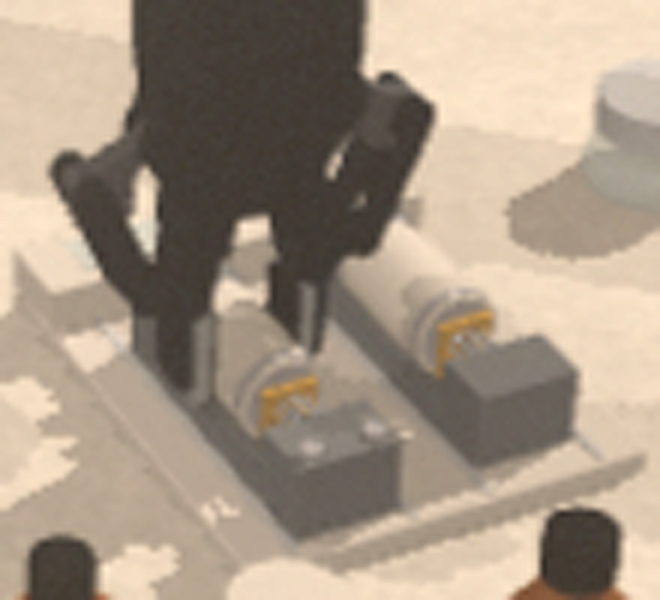

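Call:
arm_command --pt "0 -0.05 0.014 0 0 0 0" --pt "0 0 0 0 0 0 0" --pt "0 0 0 0 0 0 0"

```text
clock: 13.9
eef_pos: [551.3, 149.2, 19.8]
tool_rot: [-2.78, 1.568, 0.091]
force: [-6.0, 3.1, -1.5]
width: 30.9
```

Call:
arm_command --pt "0 -0.05 0.014 0 0 0 0" --pt "0 0 0 0 0 0 0" --pt "0 0 0 0 0 0 0"

```text
clock: 14.15
eef_pos: [551.2, 149.3, 19.8]
tool_rot: [-2.817, 1.567, 0.053]
force: [-5.0, 2.7, -2.9]
width: 31.3
```

```bash
python3 look.py s16 -5
```

```text
t 14.15 tcp [551.2 149.3  19.8] F [-5.   2.7 -2.9] w 31.3
toolx [ 0.004  0.    -1.   ] tooly [-0.268 -0.963 -0.001] yang -105.54
q [-0.46  0.84  0.23  1.89 -0.39  0.45 -1.79]
flat [580.1 141.2  30.9] button [520.8 157.7  30.7]
flat in charger [-35.4  36.4  30.9]
btn in charger [26.1 36.2 30.7]
```

Call:
arm_command --pt "0 -0.05 0.014 0 0 0 0" --pt "0 0 0 0 0 0 0" --pt "0 0 0 0 0 0 0"

```text
clock: 14.45
eef_pos: [551.2, 149.3, 19.8]
tool_rot: [-2.859, 1.566, 0.011]
force: [-5.5, 2.4, -2.8]
width: 31.4
```

Call:
arm_command --pt "0 -0.05 0.014 0 0 0 0" --pt "0 0 0 0 0 0 0" --pt "0 0 0 0 0 0 0"

```text
clock: 14.7
eef_pos: [551.2, 149.2, 20.0]
tool_rot: [-2.888, 1.565, -0.018]
force: [-3.3, 4.2, -2.9]
width: 30.9
```

Call:
arm_command --pt "0.45 0 0 0 0 0 0" --pt "0.5 0 0 0 0 0 0" --pt "0.55 0 0 0 0 0 0" --pt "0.58 0 0 0 0 0 0" --pt "0.58 0 0 0 0 0 0" --pt "0.58 0 0 0 0 0 0"

```text
clock: 15.2
eef_pos: [552.1, 148.1, 20.5]
tool_rot: [-2.996, 1.564, -0.127]
force: [0.6, 1.0, 0.1]
width: 49.7
```

```bash
python3 look.py s17 -5
```

```text
t 15.2 tcp [552.1 148.1  20.5] F [0.6 1.  0.1] w 49.7
toolx [ 0.007 -0.001 -1.   ] tooly [-0.27  -0.963 -0.001] yang -105.65
q [-0.46  0.84  0.23  1.89 -0.39  0.45 -1.79]
flat [580.9 140.   31.7] button [521.7 156.6  31.2]
flat in charger [-36.5  37.3  31.7]
btn in charger [25.  37.1 31.2]
```

View pics/s17z.png

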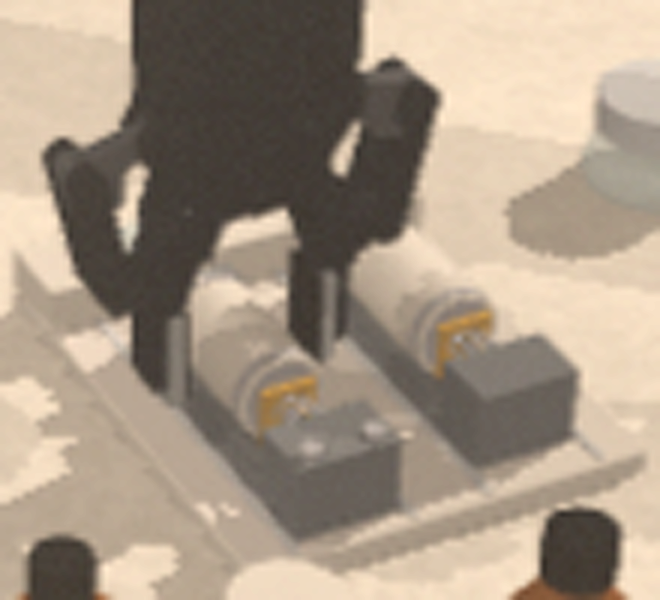

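Released, cell seated. Retreat upward, then away to clear the view.

Call:
arm_command --pt "0.58 0 0 0.5 0 0 0" --pt "0.58 0 0 1.0 0 0 0" --pt "0.58 0 0 1.5 0 0 0" --pt "0.58 0 0 2.0 0 0 0" --pt "0.58 0 0 2.5 0 0 0" --pt "0.58 0 0 3.0 0 0 0" --pt "0.58 0 0 3.0 0 0 0" --pt "0.58 0 -2.0 2.0 0 0 0" --pt "0.58 0 -3.0 1.0 0 0 0" --pt "0.58 -1 -3.0 0 0 0 0" --pt "0.58 -1 -3.0 0 0 0 0" --pt "0.58 -1 -3.0 0 0 0 0" --pt "0.58 -1 -3.0 0 0 0 0" --pt "0.58 -1 -3.0 0 0 0 0" --pt "0.58 -1 -3.0 0 0 0 0" --pt "0.58 0 -2.0 0 0 0 0" --pt "0.58 0 0 0 0 0 0" --pt "0.58 0 0 0 0 0 0"

```text
clock: 16.75
eef_pos: [491.5, -102.8, 186.1]
tool_rot: [-2.99, 1.563, -0.124]
force: [0.7, -0.3, -1.0]
width: 49.3
```

```bash
python3 - <<'E'
from ov import *
st(); save('scene','f1'); save('top','f1t')
s=-5;p=(555.6,185.7,2.872);a,b=charger(s)
q=[((x[0]+s,x[1]+37,x[2]),(y[0]+s,y[1]+37,y[2])) for x,y in cyl(16.5,-30.75,27.75,30.5)]
sg=[(p,q,(255,0,255))]
draw('scene','pics/f1.png',sg,'pics/f1o.png',(290,190,400,270),7,(-.37,-.22))
draw('scene','pics/f1.png',[],'pics/f1z.png',(290,190,400,270),7)
draw('top','pics/f1t.png',[],'pics/f1tz.png',(220,210,340,335),4.7)
draw('top','pics/f1t.png',sg,'pics/f1to.png',(220,210,340,335),4.7,(-.52,-.09))
a=cv2.imread('pics/f1tz.png');b=cv2.imread('pics/f1to.png'); cv2.imwrite('pics/f1tt.png',cv2.resize(cv2.hconcat([a,b]),(800,418)))
E
```

```text
t 16.75 tcp [ 491.5 -102.8  186.1] F [ 0.7 -0.3 -1. ] w 49.3
toolx [ 0.007 -0.001 -1.   ] tooly [-0.272 -0.962 -0.001] yang -105.8
q [-0.09  0.5   0.35  1.99 -0.26  0.69 -1.42]
```

View pics/f1z.png

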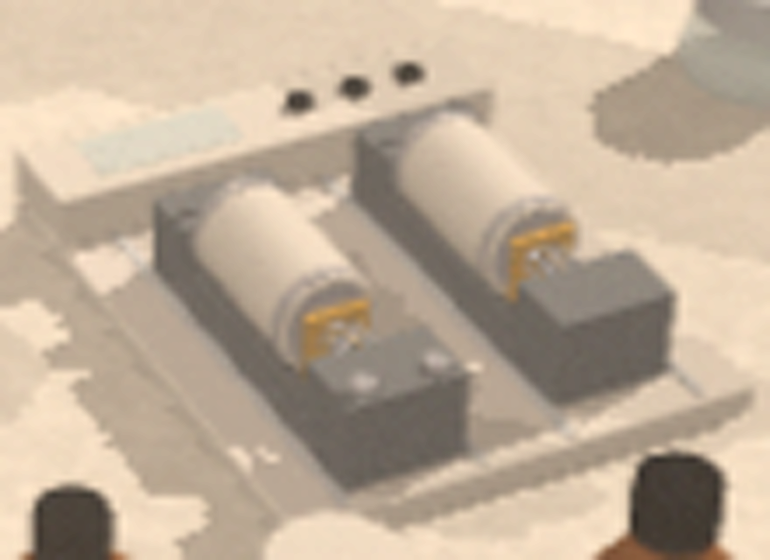

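View pics/f1o.png

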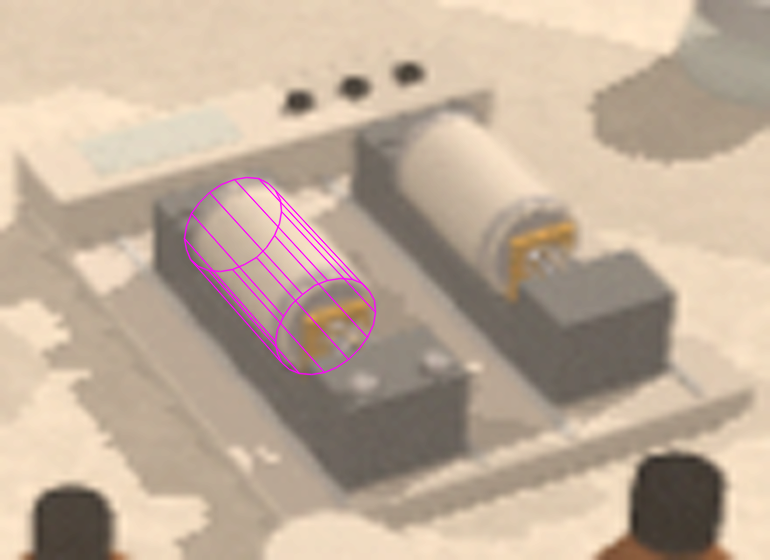

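View pics/f1tt.png

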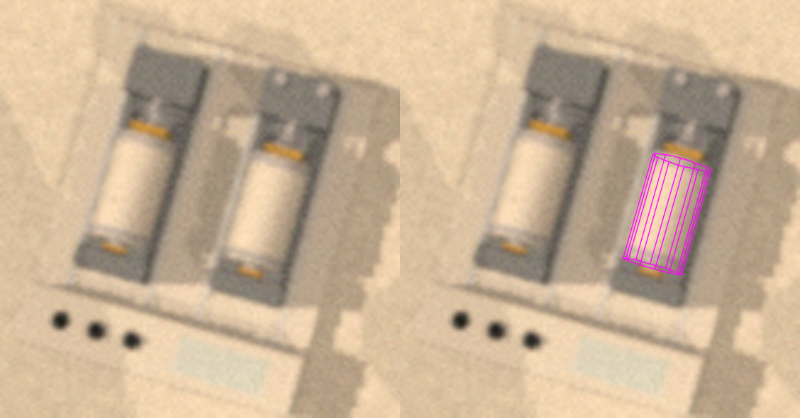

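```bash
python3 -c "
from h import *
a=cv2.imread('pics/scene0.png');b=cv2.imread('pics/f1.png')
d=cv2.absdiff(a,b).max(2);d=(cv2.GaussianBlur(d,(5,5),0)>25).astype(np.uint8)
n,l,s,c=cv2.connectedComponentsWithStats(d)
print([x.tolist() for x in s[1:] if x[4]>40])
print(ctrl.finish_job())"
```

```text
[[47, 0, 37, 31, 519], [118, 0, 26, 26, 370], [124, 17, 24, 41, 753], [77, 19, 21, 41, 451], [193, 30, 16, 23, 246], [149, 77, 86, 123, 5424], [318, 215, 21, 20, 262], [0, 224, 26, 12, 66], [166, 290, 25, 22, 284], [144, 321, 15, 21, 80], [91, 332, 17, 10, 98], [0, 351, 72, 36, 1193]]
the job is handed in; nothing more can be done
None
```

I loaded the white D cell into the empty cradle and handed the job in after about 17 s of the 61 s allowed. No verdict came back, so success rests on the checks below.

**What I did:** I took the cell from the rack (top-view pixel 492, 280) and carried it over with the button end tilted up 20°. I then pushed the spring back with the flat end and tipped the button end down between the end ribs. Next I eased the cell forward until the button stopped against the contact plate, and opened the gripper. The cradle turned out to be clamped about 5 mm towards the spring side. That came from touch. My first estimate from the pictures was about 8 mm.

**What the last checks showed:**
- **Position:** in both cameras the cell lies level and seated, just like the charging cell beside it. It matches the predicted seated outline, with an offset of roughly 1 mm.
- **Charger load:** the force on the tool, read at the end of each move, never went above about 10 N while loading the cell.
- **Bystanders:** comparing scene pictures from before and after, the changes I could place were the arm, the rack groove and the cradle; none fell on the bottles, jar, beaker or other cells. A few small patches at the picture's left edge I put down to shadow and did not check further.
- **Robot:** the gripper was clear of everything and the arm was still.

**Disagreement:** before release, arm readings put the cell 0.6 to 1.2 mm to one side of the cradle's middle line. That is within the 3 mm allowed, and I didn't measure it exactly after release.

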